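# Move the seasonings to the blue rack in reverse order

## Robot

A 7-joint arm with a two-finger parallel gripper is mounted at the origin on a cart in front of the work surface, level with it; the furniture and walls round the work are solid. World frame = base frame: x ahead of the robot, y to its left, z up, the work surface at z = 0. Lengths are in m, angles in rad, forces in N, time in s.
With the tool pointing down it reaches from about 0.4 to 0.875 m from the base axis. Payload 19.3 kg.
Tool frame: the origin (TCP) lies midway between the tips of the shut fingers; the grasp point (between the pads) lies bot.grip_point_offset behind it (bot.grip_point_offset is the distance from the TCP to the grasp point, in m); z points along the fingers, y is the direction in which the jaws open and shut (so a half turn about z gives the same grasp; the last joint's range is limited). The gripper opens to 85 mm and grips with 20 to 120 N. Pads are 22 mm wide; open, the fingers measure 114 mm over their backs; the gripper's body (76 mm by 85 mm) begins 54 mm behind the grasp point. The pads swing forward as they close: fully open they stand 13 mm farther back than shut.
Start: joints at [-1.209, 0.521, -0.036, 1.599, 0.021, 1.021, -0.113], TCP at [0.262, 0.568, 0.231] pointing down, gripper open.
Joint ranges: [-2.91, 2.91], [-0.3, 2.13], [-1.5, 1.42], [0.17, 2.43], [-1.26, 4.41], [0.16, 1.93], [-2.52, 2.52]. Speed limits (rad/s): [1.89, 1.89, 2.39, 2.39, 3.01, 3.01, 3.01].

## Interface

Orientations are given as [roll, pitch, yaw] about the fixed x, y, z axes, in that order (R = Rz(yaw) Ry(pitch) Rx(roll)).
In Python, from workcell import bot gives the robot as it stands.
- The arm moves only by the tool servo_tool, never from a script. Its argument "rows" is a list that holds one entry, the list of rows, each a list of 6 numbers: the shift along the tool's x, y, z in cm, then the turn, a rotation vector about the tool's x, y, z in degrees. A call has 1 to 5 rows; each row shifts and turns the commanded pose from where the row before left it, along the tool's axes as they then stand; what a row does not reach is not made up. A row lasts 1/8 s, in which the tool goes at most 62.5 mm and 10.7 degrees, less where a joint would pass 70% of its speed; a pose out of reach is approached as far as the arm can. A call is refused whole if a number of a shift passes 6.25 or a number of a turn 10.7, either way. A call with a gripper value outside its range is refused whole. "grip" is the opening, from -1 (shut) to 1 (fully open), so that 0 is half open, set as the call begins (left out, the last holds). The fingers move at their own pace and stop on an object; "squeeze" is the grip in N (left out, the last holds). Time passes only in rows, so rows that do not move let the fingers close. It gives the time, the measured TCP pose, the force and the opening at its end, in the units of the state.
- bot.observe(): the state, without advancing time (a new reading comes with each control period).
- bot.grab_frame(name): name is "scene" or "side" or "wrist"; returns a dict with "image" (480x640x3 uint8, red, green, blue), "K" (3x3 intrinsics, pixels), "R" (3x3) and "t" (3): a world point X has camera coordinates R X + t; the wrist camera has in their place "mount" (4x4, takes a point from camera to tool coordinates, whose origin is the TCP and whose axes are the flange's). Camera axes: x right, y down, z forward; pixel columns grow to the right and rows downward; lengths in m; the calibration is good to about 2 mm. A picture is of the moment at which its call begins: read the wrist's pose just before it. There is no depth.
- bot.job_done(): hands the job in, once; it reports no verdict.
The state is a dict: "clock": time; "qpos": joint angles; "qd": joint speeds; "joint_efforts": joint torques, N m; "position": TCP position; "tool_rot": TCP orientation; "force": force on the tool from outside, world axes, zero at the start; "moment": the same for the moment, N m; "grip_width": finger opening in m.
Only numpy, scipy, OpenCV 4.12 (cv2) and the standard library are available. Lean on these libraries where they do the work, as an engineer would, in place of code of your own. Each camera call takes 0.05 s, during which the arm holds its last target.

## Task

Move the four seasoning containers from the wooden rack into the blue rack, one in each compartment, in reverse left-to-right order: what stands leftmost in the wooden rack (seen from the robot) goes into the rightmost compartment of the blue rack, and so on, until the leftmost blue compartment holds what stood rightmost. Leave each standing upright on the compartment's floor, and never knock one over.

Things in the scene. Friction and masses are not known exactly. Their poses are not given: they have to be found in the camera images.
- old_rack: Wooden, fixed low rack, four compartments in a row, 78 x 294 mm. Origin: centre of underside; y along the row to the robot's left, x away from the robot, yaw within 0.2 rad. Compartment centres at x 0, y +108, +36, -36, -108 mm, each 68 x 68 mm inside; floor at z 10, dividers (4 mm) to 20, long walls to 22, end walls to 27 mm. Holds the four things in any order; at the left or right.
- new_rack: Blue, fixed low rack, four compartments in a row, 78 x 294 mm. Origin: centre of underside; y along the row to the robot's left, x away from the robot, yaw within 0.2 rad. Compartment centres at x 0, y +108, +36, -36, -108 mm, each 68 x 68 mm inside; floor at z 10, dividers (4 mm) to 20, long walls to 22, end walls to 27 mm. Empty. Wall cabinets with knobs hang beyond x 0.57 m, above z 0.41 m.
- salt: Salt shaker of clear glass with grey dome cap: 44 mm across up to 74 mm high, cap 34 mm across, 90 mm high in all, 0.07 to 0.13 kg. Loose, upright, origin at the centre of its underside, z up. Round, so that it can be gripped at any yaw; it starts centred on the white mat, base 13 mm above the worktop. Grip it round the glass, about 55 mm above its base.
- spice: Spice jar with a red lid and brown label: 45 mm across, 106 mm high, 0.08 to 0.14 kg. Loose, upright, origin at the centre of its underside, z up. Round, so that it can be gripped at any yaw; it starts centred on the red mat, base 13 mm above the worktop. Grip it round the body, about 75 mm above its base.
- drops: Small brown dropper bottle with a black dropper cap: body 33 mm across up to 70 mm high, dropper 12 mm across, 102 mm high in all, 0.05 to 0.09 kg. Loose, upright, origin at the centre of its underside, z up. Round, so that it can be gripped at any yaw; it starts centred on the black mat, base 13 mm above the worktop. Grip it round the body, about 62 mm above its base.
- herb: Herb jar, pale glass with a paper label and green cap: 42 mm across, 95 mm high, 0.09 to 0.17 kg. Loose, upright, origin at the centre of its underside, z up. Round, so that it can be gripped at any yaw; it starts centred on the green mat, base 13 mm above the worktop. Grip it round the body, about 62 mm above its base.
- salt_mat: White round mat, 62 mm across, 3 mm thick, fixed on the floor of one compartment of the wooden rack; marks where its thing stood at the start. Origin at the centre of its underside.
- spice_mat: Red round mat, 62 mm across, 3 mm thick, fixed on the floor of one compartment of the wooden rack; marks where its thing stood at the start. Origin at the centre of its underside.
- drops_mat: Black round mat, 62 mm across, 3 mm thick, fixed on the floor of one compartment of the wooden rack; marks where its thing stood at the start. Origin at the centre of its underside.
- herb_mat: Green round mat, 62 mm across, 3 mm thick, fixed on the floor of one compartment of the wooden rack; marks where its thing stood at the start. Origin at the centre of its underside.

How it is judged:
At the end, for the whole second after the job is handed in: Each container stands upright (within 0.15 rad), released and at rest, on its blue compartment's floor (within 4 mm of its height, 20 mm of the compartment's centre along and across), in the mirror place of that where its mat lies in the wooden rack (leftmost to rightmost, and so on) (((y of salt_mat in the frame of old_rack between 0.093 and 0.123 m and y of salt in the frame of new_rack between -0.128 and -0.088 m) or (y of salt_mat in the frame of old_rack between 0.021 and 0.051 m and y of salt in the frame of new_rack between -0.056 and -0.016 m) or (y of salt_mat in the frame of old_rack between -0.051 and -0.021 m and y of salt in the frame of new_rack between 0.016 and 0.056 m) or (y of salt_mat in the frame of old_rack between -0.123 and -0.093 m and y of salt in the frame of new_rack between 0.088 and 0.128 m)) and x of salt in the frame of new_rack between -0.02 and 0.02 m and z of salt in the frame of new_rack between 0.006 and 0.014 m and angle between each of salt, spice, drops, herb's own z axis and vertical below 0.15 rad and linear speed of each of salt, spice, drops, herb below 0.02 m/s and contact force between the fingers and salt below 0.1 N and ((y of spice_mat in the frame of old_rack between 0.093 and 0.123 m and y of spice in the frame of new_rack between -0.128 and -0.088 m) or (y of spice_mat in the frame of old_rack between 0.021 and 0.051 m and y of spice in the frame of new_rack between -0.056 and -0.016 m) or (y of spice_mat in the frame of old_rack between -0.051 and -0.021 m and y of spice in the frame of new_rack between 0.016 and 0.056 m) or (y of spice_mat in the frame of old_rack between -0.123 and -0.093 m and y of spice in the frame of new_rack between 0.088 and 0.128 m)) and x of spice in the frame of new_rack between -0.02 and 0.02 m and z of spice in the frame of new_rack between 0.006 and 0.014 m and contact force between the fingers and spice below 0.1 N and ((y of drops_mat in the frame of old_rack between 0.093 and 0.123 m and y of drops in the frame of new_rack between -0.128 and -0.088 m) or (y of drops_mat in the frame of old_rack between 0.021 and 0.051 m and y of drops in the frame of new_rack between -0.056 and -0.016 m) or (y of drops_mat in the frame of old_rack between -0.051 and -0.021 m and y of drops in the frame of new_rack between 0.016 and 0.056 m) or (y of drops_mat in the frame of old_rack between -0.123 and -0.093 m and y of drops in the frame of new_rack between 0.088 and 0.128 m)) and x of drops in the frame of new_rack between -0.02 and 0.02 m and z of drops in the frame of new_rack between 0.006 and 0.014 m and contact force between the fingers and drops below 0.1 N and ((y of herb_mat in the frame of old_rack between 0.093 and 0.123 m and y of herb in the frame of new_rack between -0.128 and -0.088 m) or (y of herb_mat in the frame of old_rack between 0.021 and 0.051 m and y of herb in the frame of new_rack between -0.056 and -0.016 m) or (y of herb_mat in the frame of old_rack between -0.051 and -0.021 m and y of herb in the frame of new_rack between 0.016 and 0.056 m) or (y of herb_mat in the frame of old_rack between -0.123 and -0.093 m and y of herb in the frame of new_rack between 0.088 and 0.128 m)) and x of herb in the frame of new_rack between -0.02 and 0.02 m and z of herb in the frame of new_rack between 0.006 and 0.014 m and contact force between the fingers and herb below 0.1 N); the robot touches nothing.
It fails at once if the salt container is knocked over (tilted more than 0.6 rad) (angle between salt's own z axis and vertical above 0.6 rad).
It fails at once if the spice container is knocked over (tilted more than 0.6 rad) (angle between spice's own z axis and vertical above 0.6 rad).
It fails at once if the drops container is knocked over (tilted more than 0.6 rad) (angle between drops's own z axis and vertical above 0.6 rad).
It fails at once if the herb container is knocked over (tilted more than 0.6 rad) (angle between herb's own z axis and vertical above 0.6 rad).
It also fails if it takes over 120 s, if anything falls off the work surface, if the arm or the gripper's body presses on something with over 40 N, if the wrist force passes 120 N, or if a joint passes its speed limit or range.

## Working session

There is one attempt and no reset: what is moved stays moved. The work goes in short steps, Python scripts to look and compute and a tool call to move; the robot and the scene stay as the last step left them, time stands still between calls to the robot, and variables do not carry over. Pictures are saved under pics/ and viewed, and the job is handed in when it is done.

Besides the shell and the picture viewer there is one more tool, called as name(argument=value, ...), one argument or row to a line, values as JSON. servo_tool: Moves the arm, as the interface text tells. Its arguments: {"type":"object","properties":{"rows":{"type":"array"},"grip":{"type":"number"},"squeeze":{"type":"number"}},"required":["rows"]}

```bash
mkdir -p pics; ls
python3 - <<'E'
from workcell import bot
import cv2, numpy as np
s=bot.observe()
for k in s: print(k,np.round(s[k],3))
print(bot.grip_point_offset)
for n in ["scene","side","wrist"]:
    f=bot.grab_frame(n); cv2.imwrite(f"pics/{n}0.png",f["image"][:,:,::-1])
    np.set_printoptions(suppress=True,precision=4)
    for k in f:
        if k!="image": print(n,k,np.array(f[k]).tolist())
E
```

```text
pics
clock 0.0
qpos [-1.209  0.522 -0.036  1.6    0.021  1.021 -0.113]
qd [ 0.001  0.    -0.    -0.     0.     0.     0.001]
joint_efforts [ 0.0000e+00 -9.2709e+01  1.9800e+00 -3.6993e+01  1.8000e-02  8.0000e-03
 -0.0000e+00]
position [0.261 0.567 0.231]
tool_rot [-3.14  0.    2.71]
force [ 0.006  0.214 -0.806]
moment [ 0.012  0.001 -0.028]
grip_width 0.085
0.0187
scene K [[502.38216256274677, 0.0, 316.9351120961726], [0.0, 502.38216256274677, 242.89882153883687], [0.0, 0.0, 1.0]]
scene R [[0.8990934890196183, -0.43767076081653916, -0.00867197375465439], [-0.22784113151646956, -0.4509479642685872, -0.862979925786986], [0.37379047177773866, 0.777875464742454, -0.5051637799366525]]
scene t [-0.39453280180155526, 0.14805454083751157, 0.8353445820422108]
side K [[579.8754548020793, 0.0, 325.47906728273233], [0.0, 579.8754548020793, 240.17082459145368], [0.0, 0.0, 1.0]]
side R [[0.9173910111185504, -0.39798518323474147, -0.0012355745599831366], [-0.21488138454127886, -0.4927026457040756, -0.8432497219055737], [0.3349921242305662, 0.7738552169765437, -0.5375205855236427]]
side t [-0.4387339765071059, 0.13653281119170185, 1.2561984679151355]
wrist K [[403.19697858627893, 0.0, 323.5624746378117], [0.0, 403.19697858627893, 234.58262054257358], [0.0, 0.0, 1.0]]
wrist mount [[0.0004625188706296961, -0.9560943581423911, -0.29305863646134633, 0.07360948604526574], [0.9999996274955096, 0.0006557798636488335, -0.0005612144090516379, -0.0006671594539612302], [0.0007287558828623159, -0.29305826772343363, 0.9560943053035111, -0.14209120902363806], [0.0, 0.0, 0.0, 1.0]]
```

View pics/scene0.png

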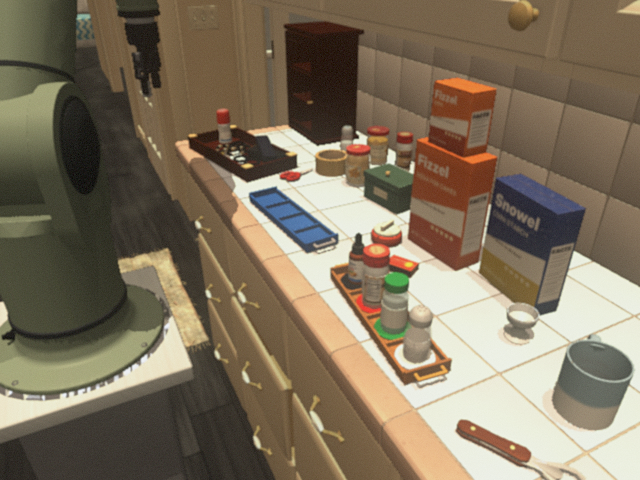

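View pics/side0.png

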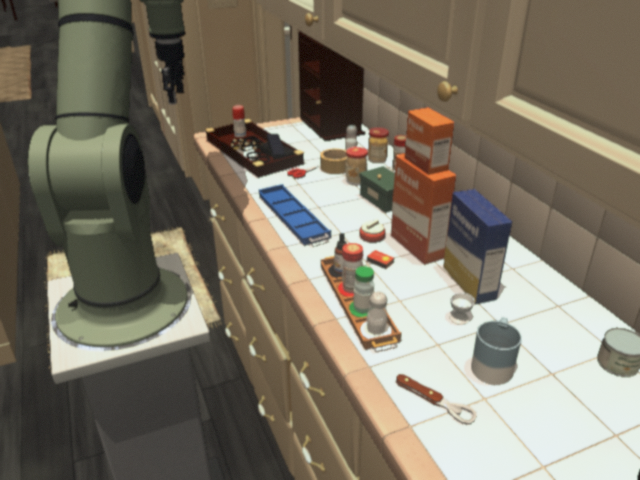

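View pics/wrist0.png

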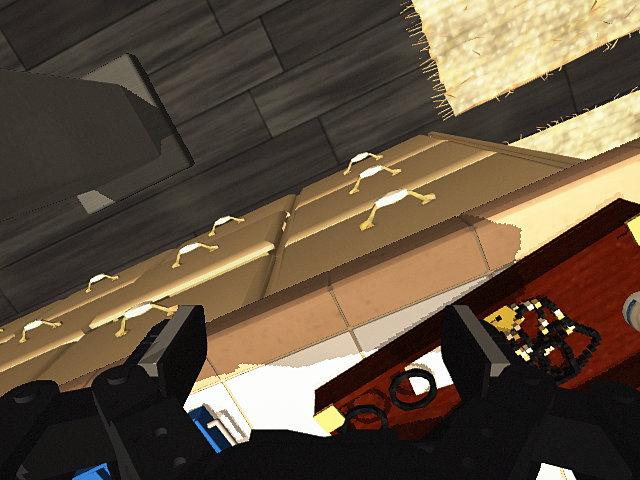

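The scene view shows drops (357,262), spice (375,275), herb (395,305), salt (418,335) in the wooden rack. The camera looks toward +y, so from left to right seen from the robot they are drops, spice, herb, salt. The empty blue rack is farther left. First I'll make a coarse measurement.

```bash
cat > h.py <<'E'
import numpy as np, cv2
from workcell import bot
from scipy.spatial.transform import Rotation as Ro
np.set_printoptions(suppress=True,precision=4)
def cam(n):
    if n!="wrist":
        f=bot.grab_frame(n); return f["image"],f["K"],f["R"],f["t"]
    s=bot.observe(); f=bot.grab_frame(n)
    T=np.eye(4);T[:3,:3]=Ro.from_euler('xyz',s["tool_rot"]).as_matrix();T[:3,3]=s["position"]
    C=np.linalg.inv(T@np.array(f["mount"]));return f["image"],f["K"],C[:3,:3],C[:3,3]
def ray(px,K,R,t,z):
    K,R,t=map(np.array,(K,R,t))
    c=-R.T@t; d=R.T@np.linalg.inv(K)@np.array([px[0],px[1],1.]); return c+d*(z-c[2])/d[2]
def proj(X,K,R,t):
    p=np.array(K)@(np.array(R)@X+np.array(t));return p[:2]/p[2]
def save(im,n): cv2.imwrite(f"pics/{n}.png",im[:,:,::-1])
E
python3 - <<'E'
from h import *
for n in ["scene","side"]:
    im,K,R,t=cam(n)
    hsv=cv2.cvtColor(im,cv2.COLOR_RGB2HSV)
    m=cv2.inRange(hsv,(100,120,40),(125,255,255))
    k,l,st,ce=cv2.connectedComponentsWithStats(m)
    for i in range(1,k):
        if st[i,4]>300:
            print(n,st[i],ce[i],ray(ce[i],K,R,t,.012))
            c=max(cv2.findContours((l==i).astype('uint8'),0,2)[0],key=cv2.contourArea)
            ap=cv2.approxPolyDP(c,5,True)[:,0]
            for p in ap: print('  ',p,ray(p,K,R,t,.022))
    if n=="scene":
        for p in [(357,285),(372,305),(395,332),(417,358)]: print(p,ray(p,K,R,t,.013))
E
```

```text
scene [251 193  48  27 502] [275.1673 205.1773] [0.4604 0.2751 0.012 ]
   [251 195] [0.4212 0.3363 0.022 ]
   [277 219] [0.4305 0.188  0.022 ]
   [298 211] [0.4891 0.2032 0.022 ]
   [289 204] [0.4851 0.2467 0.022 ]
   [265 208] [0.4263 0.2526 0.022 ]
   [282 201] [0.4765 0.2696 0.022 ]
   [277 194] [0.4809 0.3124 0.022 ]
(357, 285) [ 0.4695 -0.1052  0.013 ]
(372, 305) [ 0.4628 -0.169   0.013 ]
(395, 332) [ 0.4588 -0.2464  0.013 ]
(417, 358) [ 0.4552 -0.3111  0.013 ]
side [ 260  188   68   50 1239] [292.1178 212.7563] [0.468  0.2024 0.012 ]
   [260 192] [0.4205 0.3331 0.022 ]
   [300 236] [0.439  0.0691 0.022 ]
   [327 231] [0.5102 0.064  0.022 ]
   [316 223] [0.4999 0.1115 0.022 ]
   [296 228] [0.4437 0.1089 0.022 ]
   [315 220] [0.5034 0.1266 0.022 ]
   [283 189] [0.4865 0.3243 0.022 ]
```

Rough poses: blue rack about (0.466, 0.20), wooden rack about (0.462, -0.21). I'll move the wrist camera above the blue rack.

servo_tool(
  rows=[
    [[-4.35,-3.32,-0.5,0,0,0],[-4.35,-3.32,-0.5,0,0,0],[-4.35,-3.32,-0.5,0,0,0],[-4.35,-3.32,-0.5,0,0,0]],
  ],
  grip=1,
)

```text
clock: 0.75
position: [0.3647, 0.3725, 0.2515]
tool_rot: [3.141, 0.0, 2.71]
force: [0.8, 2.1, 0.1]
grip_width: 0.0856
```

servo_tool(
  rows=[
    [[-4.35,-3.32,-0.5,0,0,0],[-4.35,-3.32,-0.5,0,0,0],[-4.35,-3.32,-0.5,0,0,0],[-4.35,-3.32,-0.5,0,0,0]],
  ],
)

```text
clock: 1.25
position: [0.4671, 0.1791, 0.2716]
tool_rot: [3.141, 0.0, 2.71]
force: [0.0, -0.2, 0.1]
grip_width: 0.0858
```

servo_tool(
  rows=[
    [[0,0,0,0,0,10],[0,0,0,0,0,10],[0,0,0,0,0,10],[0,0,0,0,0,10],[0,0,0,0,0,10]],
  ],
)

```text
clock: 1.88
position: [0.4665, 0.1807, 0.2713]
tool_rot: [3.142, 0.0, 1.831]
force: [0.2, 0.8, 0.4]
grip_width: 0.0855
```

servo_tool(
  rows=[
    [[0,0,0,0,0,7.5],[0,0,0,0,0,7.5],[0,0,0,0,0,0],[0,0,0,0,0,0]],
  ],
)

```text
clock: 2.38
position: [0.4664, 0.1808, 0.2713]
tool_rot: [-3.142, 0.0, 1.578]
force: [0.7, 0.7, -0.3]
grip_width: 0.0853
```

Run:
```python
from h import *
print(bot.observe()["qpos"])
im,K,R,t=cam("wrist"); save(im,"w1"); cv2.imwrite("pics/w1.png",im[:,:,::-1]); np.savez("w1.npz",im=im,K=K,R=R,t=t)
```

```text
[-0.7346  0.2858  0.3076  1.8859 -0.1026  0.9851 -0.3742]
```

View pics/w1.png

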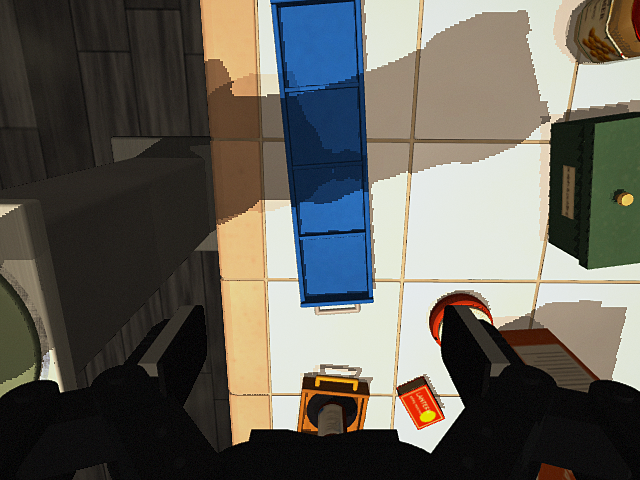

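The wrist image shows the whole blue rack: corners about (273,3), (302,305), (373,301), with dividers near rows 87, 163, 234. Next I'll fit its edges.

Run:
```python
from h import *
d=np.load("w1.npz");im,K,R,t=[d[k] for k in("im","K","R","t")]
hsv=cv2.cvtColor(im,cv2.COLOR_RGB2HSV)
m=cv2.inRange(hsv,(100,120,20),(125,255,255)); m[:,:265]=0;m[:,385:]=0;m[312:]=0
L=[];Rr=[]
for r in range(20,290):
    c=np.flatnonzero(m[r])
    L.append(ray((c[0]-.5,r),K,R,t,.022));Rr.append(ray((c[-1]+.5,r),K,R,t,.022))
L=np.array(L);Rr=np.array(Rr)
def fit(A):
    p=np.polyfit(A[:,1],A[:,0],1)
    for _ in range(3):
        e=abs(A[:,0]-np.polyval(p,A[:,1]));k=e<max(.0015,1.5*np.median(e));p=np.polyfit(A[k,1],A[k,0],1)
    return p
a,b=fit(L),fit(Rr);print(a,b, "yaw",-np.arctan(a[0]),-np.arctan(b[0]),"width",(b[1]+b[0]*.2)-(a[1]+a[0]*.2))
# near end: last mask row
for c in range(310,370,15):
    rr=np.flatnonzero(m[:,c])[-1]; print("end",c,rr,ray((c,rr+.5),K,R,t,.027))
g=cv2.cvtColor(im,cv2.COLOR_RGB2GRAY).astype(int)
for c in (310,325,340,350):
    print(c,[ (r,g[r,c]) for r in list(range(80,94))]); print([ (r,g[r,c]) for r in list(range(228,242))])
cv2.imwrite("pics/w1z.png",cv2.resize(im[:320,255:395,::-1],None,fx=2.5,fy=1.85,interpolation=0))
```

```text
[-0.0824  0.4483] [-0.0819  0.5256] yaw 0.0821981295866615 0.0816690368594324 width 0.07736781593103875
end 310 306 [0.4537 0.0559 0.027 ]
end 325 305 [0.4696 0.0572 0.027 ]
end 340 304 [0.4855 0.0585 0.027 ]
end 355 303 [0.5014 0.0598 0.027 ]
310 [(80, np.int64(93)), (81, np.int64(92)), (82, np.int64(93)), (83, np.int64(92)), (84, np.int64(98)), (85, np.int64(25)), (86, np.int64(86)), (87, np.int64(97)), (88, np.int64(102)), (89, np.int64(103)), (90, np.int64(10)), (91, np.int64(84)), (92, np.int64(48)), (93, np.int64(47))]
[(228, np.int64(93)), (229, np.int64(94)), (230, np.int64(94)), (231, np.int64(106)), (232, np.int64(49)), (233, np.int64(22)), (234, np.int64(22)), (235, np.int64(9)), (236, np.int64(85)), (237, np.int64(104)), (238, np.int64(101)), (239, np.int64(75)), (240, np.int64(94)), (241, np.int64(91))]
325 [(80, np.int64(93)), (81, np.int64(94)), (82, np.int64(90)), (83, np.int64(97)), (84, np.int64(69)), (85, np.int64(90)), (86, np.int64(47)), (87, np.int64(43)), (88, np.int64(39)), (89, np.int64(10)), (90, np.int64(49)), (91, np.int64(48)), (92, np.int64(47)), (93, np
[... 774 characters left out ...]
p.int64(99)), (237, np.int64(54)), (238, np.int64(96)), (239, np.int64(95)), (240, np.int64(94)), (241, np.int64(96))]
350 [(80, np.int64(45)), (81, np.int64(48)), (82, np.int64(37)), (83, np.int64(46)), (84, np.int64(50)), (85, np.int64(50)), (86, np.int64(45)), (87, np.int64(10)), (88, np.int64(49)), (89, np.int64(50)), (90, np.int64(52)), (91, np.int64(47)), (92, np.int64(49)), (93, np.int64(49))]
[(228, np.int64(100)), (229, np.int64(83)), (230, np.int64(70)), (231, np.int64(15)), (232, np.int64(13)), (233, np.int64(69)), (234, np.int64(105)), (235, np.int64(93)), (236, np.int64(92)), (237, np.int64(97)), (238, np.int64(95)), (239, np.int64(95)), (240, np.int64(95)), (241, np.int64(97))]
```

View pics/w1z.png

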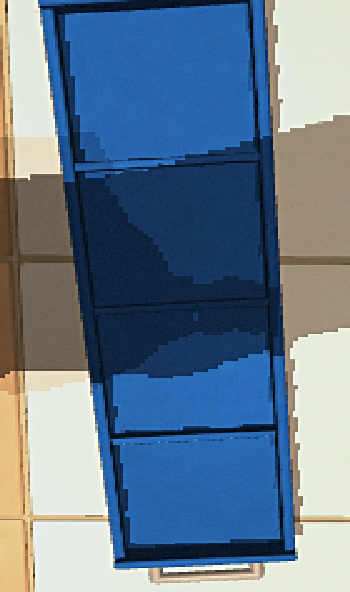

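Run:
```python
from h import *
d=np.load("w1.npz");im,K,R,t=[d[k] for k in("im","K","R","t")]
yaw=.082;u=np.array([-np.sin(yaw),np.cos(yaw)]);v=np.array([np.cos(yaw),np.sin(yaw)]);c=np.array([.4701,.2049])
big=cv2.resize(im[:320,255:395,::-1],None,fx=4,fy=1.85*1.0,interpolation=0)
for y in (-.147,-.074,-.070,-.002,.002,.070,.074,.147):
    print(y,[np.round(proj(np.r_[c+u*y+v*x,.027 if abs(y)>.1 else .02],K,R,t),1) for x in (-.034,.034)])
for i,y in enumerate((.108,.036,-.036,-.108)): print(i,c+u*y)
```

```text
-0.147 [array([304.8, 306.7]), array([368.9, 302.4])]
-0.074 [array([298.9, 239.3]), array([365.3, 234.6])]
-0.07 [array([298.5, 235.6]), array([365.1, 230.9])]
-0.002 [array([292.1, 168.9]), array([362. , 163.7])]
0.002 [array([291.7, 164.8]), array([361.8, 159.6])]
0.07 [array([284.5,  90.6]), array([358.4,  84.8])]
0.074 [array([284.1,  86. ]), array([358.2,  80.1])]
0.147 [array([274.5,  -6. ]), array([354.7, -12.7])]
0 [0.4613 0.3125]
1 [0.4672 0.2408]
2 [0.473 0.169]
3 [0.4789 0.0973]
```

Blue compartment centres are known, with projected dividers agreeing to about 1 px. I'll move to the wooden rack.

servo_tool(
  rows=[
    [[-5.6,0,0,0,0,0],[-5.6,0,0,0,0,0],[-5.6,0,0,0,0,0],[-5.6,0,0,0,0,0]],
  ],
)

```text
clock: 2.92
position: [0.4673, -0.045, 0.2715]
tool_rot: [3.141, -0.0, 1.577]
force: [1.5, 0.4, 0.0]
grip_width: 0.0853
```

servo_tool(
  rows=[
    [[-5.6,0,0,0,0,0],[-5.6,0,0,0,0,0],[-5.6,0,0,0,0,0],[0,0,0,0,0,0],[0,0,0,0,0,0]],
  ],
)

```text
clock: 3.55
position: [0.4682, -0.211, 0.2711]
tool_rot: [-3.141, -0.0, 1.576]
force: [0.3, -0.3, -0.4]
grip_width: 0.0855
```

Run:
```python
from h import *
print(bot.observe()["qpos"])
im,K,R,t=cam("wrist"); cv2.imwrite("pics/w2.png",im[:,:,::-1]); np.savez("w2.npz",im=im,K=K,R=R,t=t)
```

```text
[-0.0742  0.3284  0.4924  1.8608 -0.1828  0.9973  0.5011]
```

View pics/w2.png

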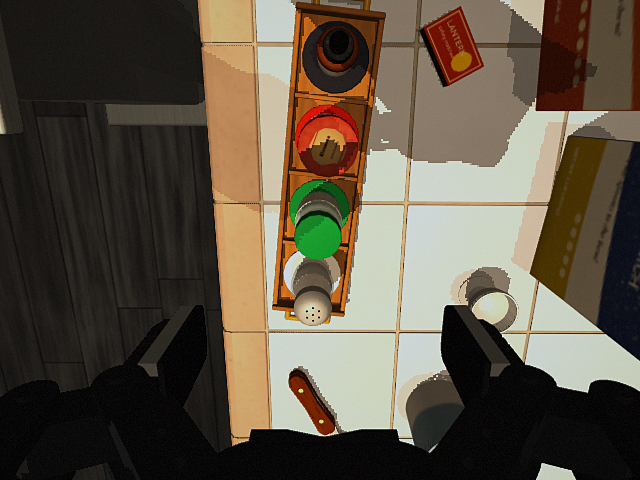

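The wooden rack holds, top to bottom (left to right from the robot): drops (335,55), spice (327,140), herb (318,220), salt (312,290). I'll fit the rack edges and check against caps.

Run:
```python
from h import *
d=np.load("w2.npz");im,K,R,t=[d[k] for k in("im","K","R","t")]
hsv=cv2.cvtColor(im,cv2.COLOR_RGB2HSV)
m=cv2.inRange(hsv,(3,130,30),(20,255,255)); m[:,:268]=0;m[:,392:]=0;m[322:]=0
m=cv2.morphologyEx(m,cv2.MORPH_OPEN,np.ones((3,3)))
L=[];Q=[]
for r in range(20,295):
    c=np.flatnonzero(m[r])
    if len(c)<5: continue
    L.append(ray((c[0]-.5,r),K,R,t,.022));Q.append(ray((c[-1]+.5,r),K,R,t,.022))
def fit(A):
    A=np.array(A);p=np.polyfit(A[:,1],A[:,0],1)
    for _ in range(8):
        e=abs(A[:,0]-np.polyval(p,A[:,1]));k=e<max(.0012,1.5*np.median(e));p=np.polyfit(A[k,1],A[k,0],1)
    print(p,k.sum(),len(k));return p
a,b=fit(L),fit(Q); print("width",np.polyval(b,-.2)-np.polyval(a,-.2))
# mats and caps
for n,lo,hi,box,zs in [("green",(45,80,40),(75,255,255),(160,270,270,370),(.013,.108))]:
    g=cv2.inRange(hsv,lo,hi); M=np.zeros_like(g);M[box[0]:box[1],box[2]:box[3]]=255;g&=M
    c=max(cv2.findContours(g,0,2)[0],key=cv2.contourArea);print(n,cv2.boundingRect(c),cv2.minEnclosingCircle(c))
cv2.imwrite("pics/w2z.png",cv2.resize(im[0:330,265:395,::-1],None,fx=3,fy=1.8,interpolation=0))
cv2.imwrite("pics/w2m.png",m)
```

```text
[0.1032 0.4491] 275 275
[0.1027 0.5269] 275 275
width 0.07787515721800292
green (294, 215, 47, 45) ((317.052490234375, 235.69422912597656), 24.082508087158203)
```

View pics/w2z.png

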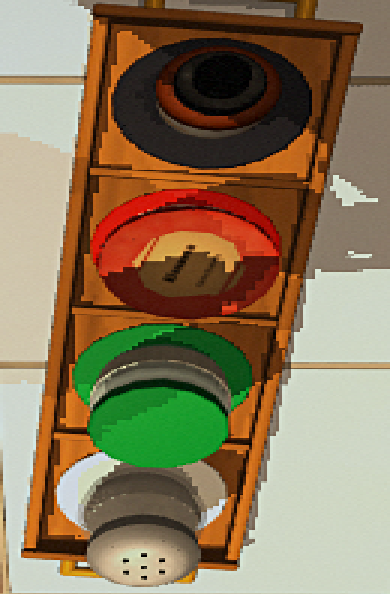

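View pics/w2m.png

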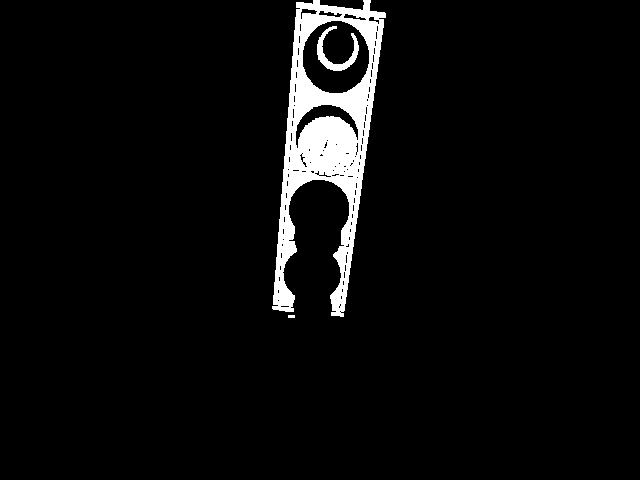

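Run:
```python
from h import *
d=np.load("w2.npz");im,K,R,t=[d[k] for k in("im","K","R","t")]
for p in [(296.5,2.5),(384.5,14.5),(272.5,309),(343,316.5)]: print(ray(p,K,R,t,.027))
yaw=-.103;u=np.array([-np.sin(yaw),np.cos(yaw)]);v=np.array([np.cos(yaw),np.sin(yaw)])
pts=[ray(p,K,R,t,.027)[:2] for p in [(296.5,2.5),(384.5,14.5),(272.5,309),(343,316.5)]]
print("len",(pts[0]-pts[2])@u,(pts[1]-pts[3])@u)
cy=np.mean([p@u for p in pts]); ax=lambda y:.1029*y+.488
y=np.mean([p[1] for p in pts]);
for _ in range(9):
    c=np.array([ax(y),y]); y+=(cy-c@u)
c=np.array([ax(y),y]);print("centre",c)
out=im[:,:,::-1].copy()
for n,yy,h in [("drops",.108,102),("spice",.036,106),("herb",-.036,95),("salt",-.108,90)]:
    P=c+u*yy;print(n,P,proj(np.r_[P,.013+h/1000],K,R,t))
    q=proj(np.r_[P,.013+h/1000],K,R,t);cv2.circle(out,tuple(np.round(q).astype(int)),2,(255,0,255),-1)
for yy in(-.147,-.072,0,.072,.147):
  for x in (-.039,.039):
    q=proj(np.r_[c+u*yy+v*x,.024],K,R,t);cv2.circle(out,tuple(np.round(q).astype(int)),1,(255,255,0),-1)
cv2.imwrite("pics/w2o.png",cv2.resize(out[0:330,265:395],None,fx=3,fy=1.8,interpolation=0))
```

```text
[ 0.4448 -0.0493  0.027 ]
[ 0.5202 -0.058   0.027 ]
[ 0.4153 -0.3389  0.027 ]
[ 0.4903 -0.3473  0.027 ]
len 0.29110533876385175 0.29084973884935766
centre [ 0.4676 -0.1984]
drops [ 0.4787 -0.0909] [339.2778  38.8118]
spice [ 0.4713 -0.1626] [327.4209 147.6605]
herb [ 0.4639 -0.2342] [317.2015 238.3179]
salt [ 0.4565 -0.3058] [308.5656 316.0785]
```

View pics/w2o.png

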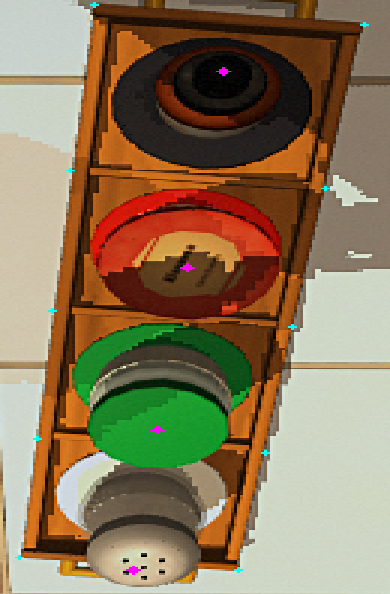

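Widths are 77.4 and 77.9 mm against 78 nominal, and rack length is 291 against 294, so the fits are good. Caps lie within a few px of prediction. I'll pick the salt first and go above it at yaw ≈ π/2 (jaws across the row).

servo_tool(
  rows=[
    [[-4.75,-0.5,0,0,0,0.3],[-4.75,-0.5,0,0,0,0],[0,0,5,0,0,0],[0,0,5,0,0,0],[0,0,0,0,0,0]],
  ],
  squeeze=45,
)

```text
clock: 4.22
position: [0.4575, -0.3043, 0.1691]
tool_rot: [-3.137, -0.003, 1.572]
force: [0.8, -0.9, 1.6]
grip_width: 0.0851
```

Run:
```python
from h import *
im,K,R,t=cam("wrist"); cv2.imwrite("pics/w3.png",im[:,:,::-1])
```

```text
(no output)
```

View pics/w3.png

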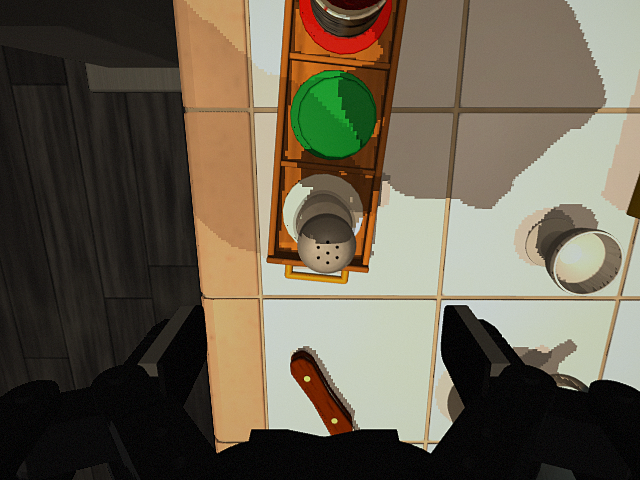

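Salt cap sits at (326,245), on the finger midline (col ~323). I'll descend and grip.

servo_tool(
  rows=[
    [[-0.1,0,4.1,0,0,0],[0,0,4.1,0,0,0],[0,0,4.1,0,0,0],[0,0,0,0,0,0]],
  ],
)

```text
clock: 4.78
position: [0.4587, -0.3067, 0.0486]
tool_rot: [-3.141, -0.001, 1.571]
force: [-0.1, -0.1, 0.9]
grip_width: 0.0854
```

servo_tool(
  rows=[
    [[0,0,0,0,0,0],[0,0,0,0,0,0],[0,0,0,0,0,0],[0,0,0,0,0,0],[0,0,0,0,0,0]],
  ],
  grip=-1,
)

```text
clock: 5.4
position: [0.4595, -0.3077, 0.0501]
tool_rot: [3.139, 0.001, 1.57]
force: [-2.1, 2.3, 19.4]
grip_width: 0.0372
```

servo_tool(
  rows=[
    [[0,0,0,0,0,0],[0,0,0,0,0,0],[0,0,0,0,0,0]],
  ],
)

```text
clock: 5.78
position: [0.4594, -0.3078, 0.0501]
tool_rot: [3.139, 0.001, 1.57]
force: [-1.5, 1.9, 20.5]
grip_width: 0.037
```

Width is 37 mm (44 expected) with 20 N upward, so something is off. Looking before I lift.

Run:
```python
from h import *
im,K,R,t=cam("scene");cv2.imwrite("pics/s4.png",cv2.resize(im[180:420,300:560,::-1],None,fx=3,fy=2.5*1,interpolation=2)[:600,:780])
im,K,R,t=cam("wrist"); cv2.imwrite("pics/w4.png",im[:,:,::-1]);print(bot.observe()["force"],bot.observe()["moment"])
```

```text
[-1.6714  1.9624 19.2543] [0.5567 0.2583 0.019 ]
```

View pics/s4.png

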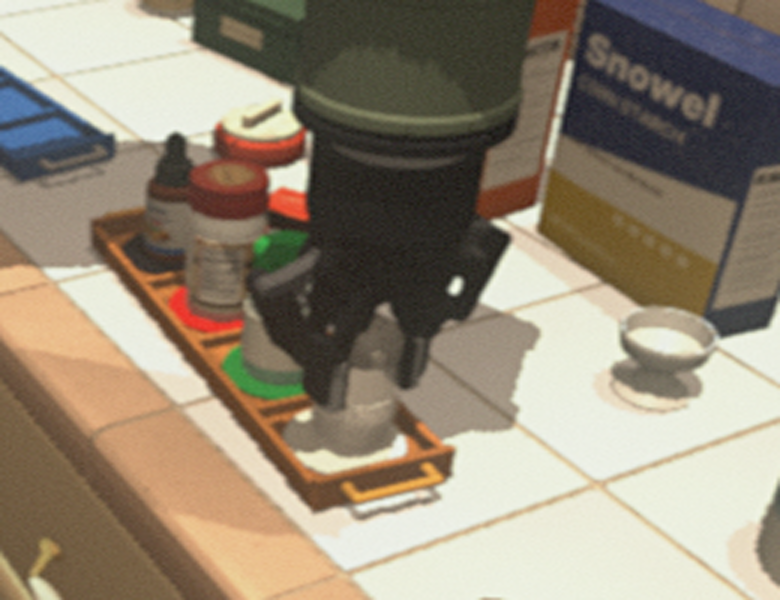

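View pics/w4.png

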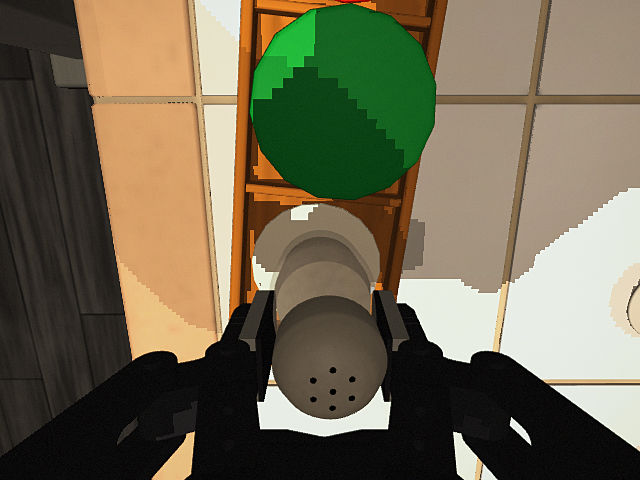

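The pads are on the upper glass with the jar still upright. The upward force looks like the closing swing pressing the jar into the floor. I'll lift a little and check.

servo_tool(
  rows=[
    [[0,0,-0.5,0,0,0],[0,0,-0.5,0,0,0],[0,0,0,0,0,0]],
  ],
)

```text
clock: 6.25
position: [0.4587, -0.3073, 0.0588]
tool_rot: [3.141, 0.0, 1.57]
force: [-1.4, 0.7, -1.9]
grip_width: 0.0372
```

servo_tool(
  rows=[
    [[0,0,-1.5,0,0,0],[0,0,-1.5,0,0,0],[0,0,0,0,0,0]],
  ],
)

```text
clock: 6.62
position: [0.4591, -0.3076, 0.0898]
tool_rot: [3.14, 0.001, 1.57]
force: [-0.1, 0.9, -0.3]
grip_width: 0.0369
```

Run:
```python
from h import *
im,K,R,t=cam("scene");cv2.imwrite("pics/s5.png",cv2.resize(im[180:420,300:560,::-1],None,fx=3,fy=2.5*1,interpolation=2)[:600,:780])
im,K,R,t=cam("wrist"); cv2.imwrite("pics/w5.png",im[:,:,::-1]);print(bot.observe()["force"],bot.observe()["moment"])
```

```text
[-0.2656  0.4162 -1.6872] [-0.0015  0.0085 -0.0167]
```

View pics/s5.png

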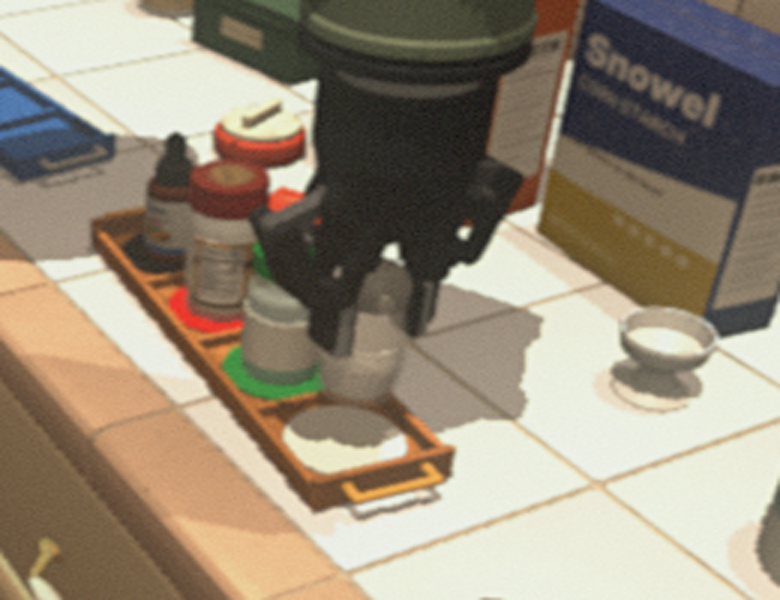

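View pics/w5.png

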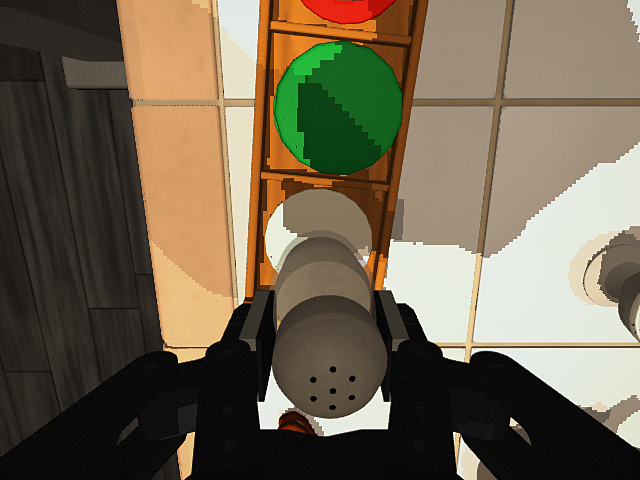

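Held upright with forces near zero. Base = TCP − 37 mm, so the placing TCP is z ≈ 0.047. Next I lift to 0.20 and carry to the leftmost blue compartment (0.461, 0.3125).

servo_tool(
  rows=[
    [[0,0,-3.7,0,0,0],[0,0,-3.7,0,0,0],[0,0,-3.7,0,0,0],[2,0,0,0,0,0],[4,0,0,0,0,0]],
  ],
)

```text
clock: 7.35
position: [0.4581, -0.2475, 0.1992]
tool_rot: [3.141, 0.001, 1.568]
force: [1.3, 0.7, -1.4]
grip_width: 0.0369
```

servo_tool(
  rows=[
    [[5,0,0,0,0,0],[5,0,0,0,0,0],[5,0,0,0,0,0],[5,0,0,0,0,0],[5,0,0,0,0,0]],
  ],
)

```text
clock: 7.98
position: [0.4583, 0.0044, 0.1991]
tool_rot: [-3.141, 0.0, 1.57]
force: [1.3, -0.4, -1.3]
grip_width: 0.0372
```

servo_tool(
  rows=[
    [[5,0,0,0,0,0],[5,0,0,0,0,0],[5,0,0,0,0,0],[5,0,0,0,0,0],[5,0,0,0,0,0]],
  ],
)

```text
clock: 8.6
position: [0.4584, 0.2543, 0.199]
tool_rot: [-3.141, 0.0, 1.57]
force: [1.1, -0.6, -1.0]
grip_width: 0.0369
```

servo_tool(
  rows=[
    [[4,0,0,0,0,0],[2,0,0,0,0,0],[0,0,0,0,0,0],[0,0,0,0,0,0]],
  ],
)

```text
clock: 9.1
position: [0.4591, 0.3112, 0.1992]
tool_rot: [-3.141, 0.001, 1.569]
force: [-1.8, -0.9, -0.9]
grip_width: 0.0367
```

servo_tool(
  rows=[
    [[0.1,0.2,4,0,0,0],[0,0,4,0,0,0],[0,0,4,0,0,0],[0,0,1.5,0,0,0],[0,0,0,0,0,0]],
  ],
)

```text
clock: 9.72
position: [0.4611, 0.3129, 0.0643]
tool_rot: [-3.141, 0.001, 1.569]
force: [1.6, -1.1, 0.2]
grip_width: 0.0369
```

servo_tool(
  rows=[
    [[0,0,1,0,0,0],[0,0,0.5,0,0,0],[0,0,0,0,0,0],[0,0,0,0,0,0]],
  ],
)

```text
clock: 10.22
position: [0.461, 0.3139, 0.0496]
tool_rot: [3.141, -0.0, 1.57]
force: [-0.5, 0.4, -0.7]
grip_width: 0.0374
```

Run:
```python
from h import *
im,K,R,t=cam("wrist"); cv2.imwrite("pics/w6.png",im[:,:,::-1]);print(bot.observe()["force"],bot.observe()["position"])
```

```text
[-0.6783  0.4255 -1.2006] [0.461  0.3138 0.0496]
```

View pics/w6.png

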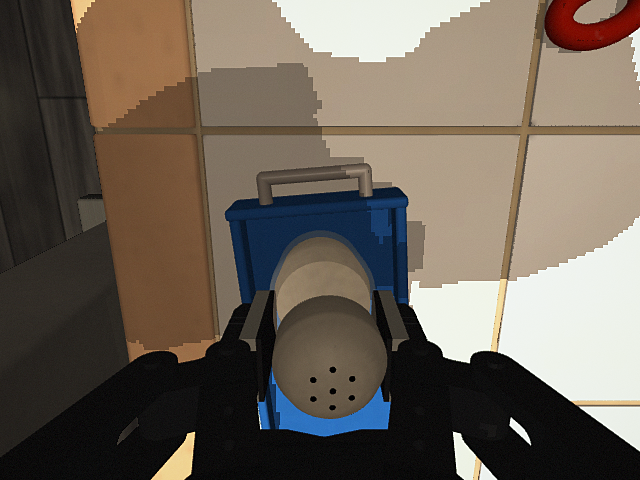

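Salt (at 325,300) is inside the left end compartment. I'll lower to contact and release.

servo_tool(
  rows=[
    [[0,0,0.2,0,0,0],[0,0,0,0,0,0]],
  ],
)

```text
clock: 10.52
position: [0.461, 0.3139, 0.0474]
tool_rot: [3.141, -0.0, 1.57]
force: [-0.4, 0.4, 0.5]
grip_width: 0.037
```

servo_tool(
  rows=[
    [[0,0,0.15,0,0,0],[0,0,0,0,0,0]],
  ],
)

```text
clock: 10.78
position: [0.4611, 0.3142, 0.047]
tool_rot: [3.141, -0.001, 1.57]
force: [-6.6, -2.5, 27.7]
grip_width: 0.0373
```

servo_tool(
  rows=[
    [[0,0,-0.12,0,0,0],[0,0,0,0,0,0]],
  ],
)

```text
clock: 11.02
position: [0.461, 0.3138, 0.0473]
tool_rot: [3.141, -0.0, 1.57]
force: [-1.1, 0.5, 8.2]
grip_width: 0.0371
```

servo_tool(
  rows=[
    [[0,0,0,0,0,0],[0,0,0,0,0,0],[0,0,0,0,0,0],[0,0,0,0,0,0]],
  ],
  grip=0.9,
)

```text
clock: 11.52
position: [0.4608, 0.3137, 0.0469]
tool_rot: [-3.141, 0.0, 1.57]
force: [0.1, 0.7, -0.1]
grip_width: 0.0809
```

servo_tool(
  rows=[
    [[0,0,-3,0,0,0],[0,0,-4,0,0,0],[0,0,-5,0,0,0],[0,0,-4,0,0,0]],
  ],
  grip=1,
)

```text
clock: 12.02
position: [0.461, 0.3137, 0.2089]
tool_rot: [3.141, -0.001, 1.57]
force: [0.2, 0.3, -0.0]
grip_width: 0.0854
```

Run:
```python
from h import *
im,K,R,t=cam("wrist"); cv2.imwrite("pics/w7.png",im[:,:,::-1]);print(bot.observe()["force"],bot.observe()["position"])
```

```text
[2.6471 1.8956 6.1603] [0.4626 0.3145 0.2133]
```

View pics/w7.png

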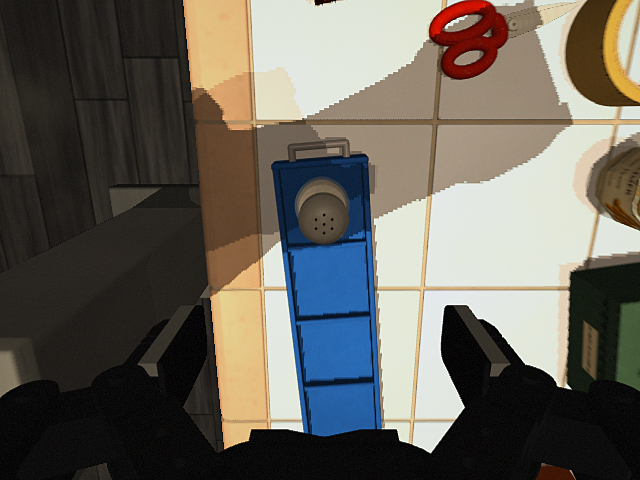

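Salt stands in the leftmost blue compartment (323,212). Now the herb at (0.464, -0.234).

servo_tool(
  rows=[
    [[-4,0.3,0,0,0,0],[-5,0,0,0,0,0],[-5,0,0,0,0,0],[-5,0,0,0,0,0],[-5,0,0,0,0,0]],
  ],
)

```text
clock: 12.7
position: [0.4635, 0.0722, 0.207]
tool_rot: [3.141, -0.0, 1.57]
force: [1.4, -0.6, 0.3]
grip_width: 0.0852
```

servo_tool(
  rows=[
    [[-5,0,0,0,0,0],[-5,0,0,0,0,0],[-5,0,0,0,0,0],[-5,0,0,0,0,0],[-5,0,0,0,0,0]],
  ],
)

```text
clock: 13.32
position: [0.4633, -0.1778, 0.2069]
tool_rot: [3.141, -0.0, 1.57]
force: [1.1, 0.5, 0.6]
grip_width: 0.0858
```

servo_tool(
  rows=[
    [[-4,0,0,0,0,0],[-1.8,0,3,0,0,0],[0,0,0,0,0,0],[0,0,0,0,0,0]],
  ],
)

```text
clock: 13.82
position: [0.4636, -0.2337, 0.1774]
tool_rot: [-3.142, -0.0, 1.57]
force: [0.4, 0.2, -0.3]
grip_width: 0.0856
```

Run:
```python
from h import *
im,K,R,t=cam("wrist"); cv2.imwrite("pics/w8.png",im[:,:,::-1]);print(bot.observe()["force"],bot.observe()["position"])
print(proj(np.array([.4639,-.2342,.108]),K,R,t),proj(np.array([.4713,-.1626,.119]),K,R,t))
hsv=cv2.cvtColor(im,cv2.COLOR_RGB2HSV);g=cv2.inRange(hsv,(45,80,40),(75,255,255))
c=max(cv2.findContours(g,0,2)[0],key=cv2.contourArea);print(cv2.minEnclosingCircle(c))
```

```text
[-0.2735  0.4097  0.4857] [ 0.4639 -0.2335  0.1777]
[322.7288 250.4204] [338.1047 116.3698]
((322.8358154296875, 248.0), 33.894981384277344)
```

View pics/w8.png

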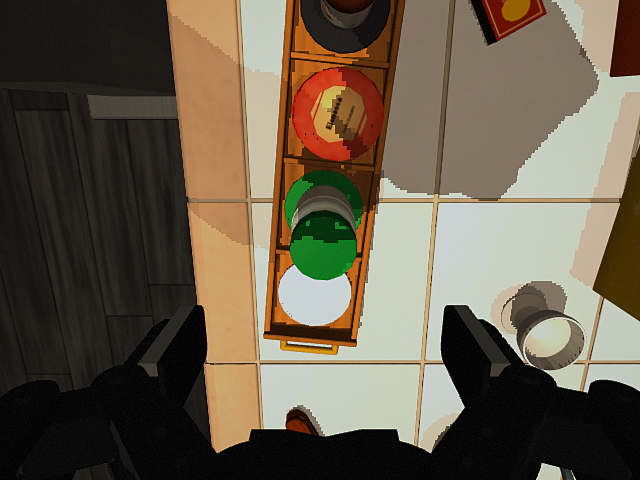

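Herb cap is centred (323,248), matching prediction. Descend and grip.

servo_tool(
  rows=[
    [[0,0,4,0,0,0],[0,0,4.2,0,0,0],[0,0,4.2,0,0,0],[0,0,0,0,0,0]],
  ],
)

```text
clock: 14.38
position: [0.4627, -0.2331, 0.0519]
tool_rot: [-3.139, -0.001, 1.571]
force: [0.4, 0.5, 1.5]
grip_width: 0.0853
```

servo_tool(
  rows=[
    [[0,0,0,0,0,0],[0,0,0,0,0,0],[0,0,0,0,0,0],[0,0,0,0,0,0],[0,0,0,0,0,0]],
  ],
  grip=-1,
)

```text
clock: 15.0
position: [0.4643, -0.2345, 0.0546]
tool_rot: [3.139, 0.0, 1.57]
force: [-2.2, 1.4, 17.5]
grip_width: 0.0407
```

servo_tool(
  rows=[
    [[0,0,0,0,0,0],[0,0,0,0,0,0]],
  ],
)

```text
clock: 15.25
position: [0.4643, -0.2346, 0.0546]
tool_rot: [3.139, 0.0, 1.57]
force: [-2.7, 1.1, 19.1]
grip_width: 0.0407
```

servo_tool(
  rows=[
    [[0,0,-0.5,0,0,0],[0,0,-1,0,0,0],[0,0,-1.5,0,0,0],[0,0,0,0,0,0]],
  ],
)

```text
clock: 15.75
position: [0.4642, -0.2345, 0.0844]
tool_rot: [3.14, 0.001, 1.57]
force: [0.6, -0.2, -1.4]
grip_width: 0.0402
```

Run:
```python
from h import *
im,K,R,t=cam("scene");cv2.imwrite("pics/s9.png",cv2.resize(im[180:420,300:560,::-1],None,fx=3,fy=2.5*1,interpolation=2)[:600,:780])
```

```text
(no output)
```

View pics/s9.png

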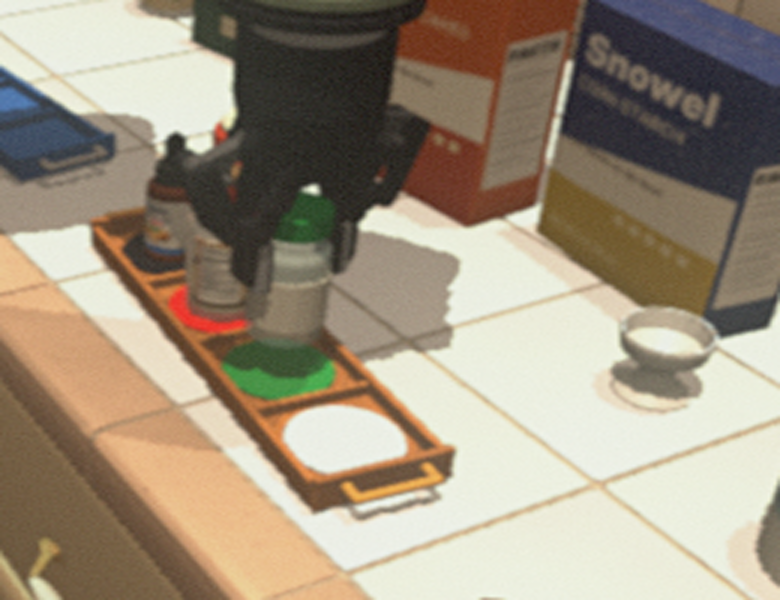

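Herb held upright. Carry to the second-from-left blue compartment (0.467, 0.241); placing TCP z ≈ 0.0516.

servo_tool(
  rows=[
    [[0,0,-3.8,0,0,0],[0,0,-3.8,0,0,0],[0,0,-3.8,0,0,0],[2,0.3,0,0,0,0],[4,0,0,0,0,0]],
  ],
)

```text
clock: 16.42
position: [0.4665, -0.1745, 0.1971]
tool_rot: [3.141, 0.001, 1.568]
force: [1.2, 0.1, -1.6]
grip_width: 0.0401
```

servo_tool(
  rows=[
    [[5,0,0,0,0,0],[5,0,0,0,0,0],[5,0,0,0,0,0],[5,0,0,0,0,0],[5,0,0,0,0,0]],
  ],
)

```text
clock: 17.05
position: [0.4664, 0.0774, 0.1968]
tool_rot: [-3.141, 0.0, 1.57]
force: [0.4, -0.7, -1.5]
grip_width: 0.0403
```

servo_tool(
  rows=[
    [[5,0,0,0,0,0],[5,0,0,0,0,0],[4.5,0,0,0,0,0],[2,0,0,0,0,0],[0,0,0,0,0,0]],
  ],
)

```text
clock: 17.68
position: [0.4665, 0.2415, 0.1966]
tool_rot: [-3.141, 0.0, 1.572]
force: [-0.1, -1.2, -1.8]
grip_width: 0.0401
```

servo_tool(
  rows=[
    [[0,0,4,0,0,0],[0,0,4,0,0,0],[0,0,3.5,0,0,0],[0,0,1.5,0,0,0],[0,0,0,0,0,0]],
  ],
)

```text
clock: 18.3
position: [0.4669, 0.2397, 0.0669]
tool_rot: [-3.141, 0.001, 1.569]
force: [-0.2, 0.3, -1.5]
grip_width: 0.0402
```

servo_tool(
  rows=[
    [[0,0,0.8,0,0,0],[0,0,0.5,0,0,0],[0,0,0,0,0,0]],
  ],
)

```text
clock: 18.68
position: [0.4668, 0.2408, 0.0541]
tool_rot: [3.142, -0.0, 1.57]
force: [-0.8, -0.1, -1.6]
grip_width: 0.0405
```

servo_tool(
  rows=[
    [[0,0,0.15,0,0,0],[0,0,0,0,0,0]],
  ],
)

```text
clock: 18.92
position: [0.4669, 0.2408, 0.0526]
tool_rot: [3.141, -0.0, 1.57]
force: [1.5, 0.1, -1.1]
grip_width: 0.0406
```

Run:
```python
from h import *
im,K,R,t=cam("wrist"); cv2.imwrite("pics/w10.png",im[:,:,::-1]);print(bot.observe()["force"],bot.observe()["position"])
```

```text
[ 0.7858  1.1159 -2.1438] [0.4668 0.2408 0.0526]
```

View pics/w10.png

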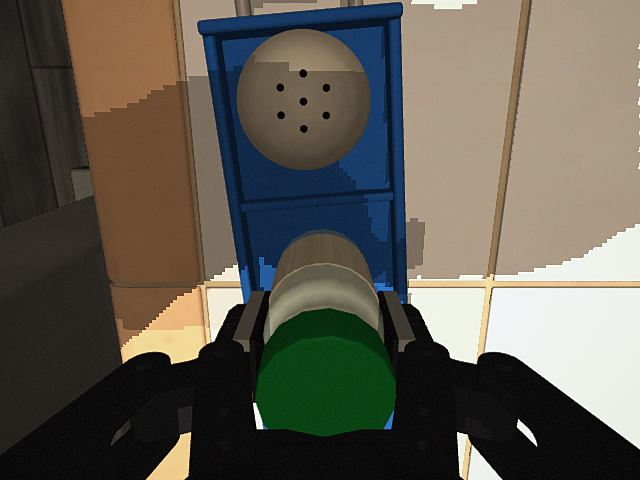

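Herb is in the second compartment, with salt centred in its own. I'll lower to contact and release.

servo_tool(
  rows=[
    [[0,0,0.12,0,0,0],[0,0,0,0,0,0]],
  ],
)

```text
clock: 19.23
position: [0.4669, 0.2409, 0.0517]
tool_rot: [3.141, -0.001, 1.57]
force: [-2.6, -1.0, 9.6]
grip_width: 0.0405
```

servo_tool(
  rows=[
    [[0,0,0,0,0,0],[0,0,0,0,0,0],[0,0,0,0,0,0],[0,0,0,0,0,0]],
  ],
  grip=0.9,
)

```text
clock: 19.73
position: [0.4668, 0.2407, 0.0512]
tool_rot: [-3.142, 0.0, 1.57]
force: [0.2, -0.6, 0.2]
grip_width: 0.0816
```

servo_tool(
  rows=[
    [[0,0,-3,0,0,0],[0,0,-4,0,0,0],[0,0,-5,0,0,0],[0,0,-3,0,0,0]],
  ],
  grip=1,
)

```text
clock: 20.23
position: [0.4672, 0.2408, 0.2035]
tool_rot: [3.14, -0.001, 1.57]
force: [-0.1, 0.8, -0.1]
grip_width: 0.0852
```

servo_tool(
  rows=[
    [[-4,0.4,0,0,0,0],[-5,0,0,0,0,0],[-5,0,0,0,0,0],[-5,0,0,0,0,0],[-5,0,0,0,0,0]],
  ],
)

```text
clock: 20.85
position: [0.4705, -0.0008, 0.2014]
tool_rot: [3.141, -0.0, 1.57]
force: [1.4, -0.3, -1.2]
grip_width: 0.0856
```

servo_tool(
  rows=[
    [[-5,0,0,0,0,0],[-5,0,0,0,0,0],[-4.3,0,0,0,0,0],[-2,0,0,0,0,0],[0,0,0,0,0,0]],
  ],
)

```text
clock: 21.48
position: [0.4702, -0.1637, 0.2013]
tool_rot: [-3.142, 0.0, 1.567]
force: [-0.1, 0.7, -0.1]
grip_width: 0.0858
```

Run:
```python
from h import *
im,K,R,t=cam("wrist"); cv2.imwrite("pics/w11.png",im[:,:,::-1]);print(bot.observe()["force"],bot.observe()["position"])
print(proj(np.array([.4713,-.1626,.119]),K,R,t),proj(np.array([.4787,-.0909,.115]),K,R,t))
```

```text
[ 0.7968  0.2784 -0.159 ] [ 0.4703 -0.1624  0.2012]
[324.2898 240.5158] [337.6195 112.3336]
```

View pics/w11.png

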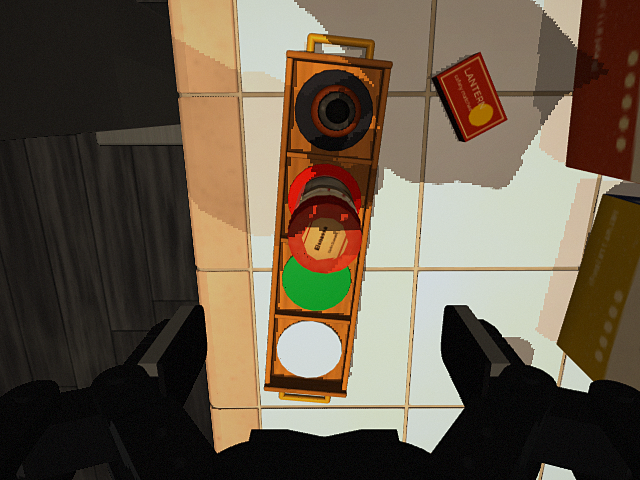

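Spice lid is at (325,236), as predicted. Descend to z 0.067.

servo_tool(
  rows=[
    [[0,0,4.5,0,0,0],[0,0,4.5,0,0,0],[0,0,4.4,0,0,0],[0,0,0,0,0,0]],
  ],
)

```text
clock: 22.02
position: [0.4691, -0.161, 0.0655]
tool_rot: [-3.137, -0.001, 1.571]
force: [0.3, -0.9, 0.7]
grip_width: 0.0853
```

servo_tool(
  rows=[
    [[0,0,0,0,0,0],[0,0,0,0,0,0],[0,0,0,0,0,0],[0,0,0,0,0,0],[0,0,0,0,0,0]],
  ],
  grip=-1,
)

```text
clock: 22.65
position: [0.4713, -0.1623, 0.0688]
tool_rot: [3.139, -0.0, 1.57]
force: [-2.9, 2.1, 16.5]
grip_width: 0.0435
```

servo_tool(
  rows=[
    [[0,0,0,0,0,0],[0,0,0,0,0,0]],
  ],
)

```text
clock: 22.9
position: [0.4713, -0.1623, 0.0689]
tool_rot: [3.139, -0.0, 1.57]
force: [-3.5, 1.3, 16.1]
grip_width: 0.0431
```

servo_tool(
  rows=[
    [[0,0,-0.5,0,0,0],[0,0,-1,0,0,0],[0,0,-1.5,0,0,0],[0,0,0,0,0,0]],
  ],
)

```text
clock: 23.4
position: [0.4713, -0.1624, 0.0987]
tool_rot: [3.139, 0.0, 1.57]
force: [-0.5, -0.1, -1.1]
grip_width: 0.0436
```

Run:
```python
from h import *
im,K,R,t=cam("scene");cv2.imwrite("pics/s12.png",cv2.resize(im[180:420,300:560,::-1],None,fx=3,fy=2.5*1,interpolation=2)[:600,:780])
```

```text
(no output)
```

View pics/s12.png

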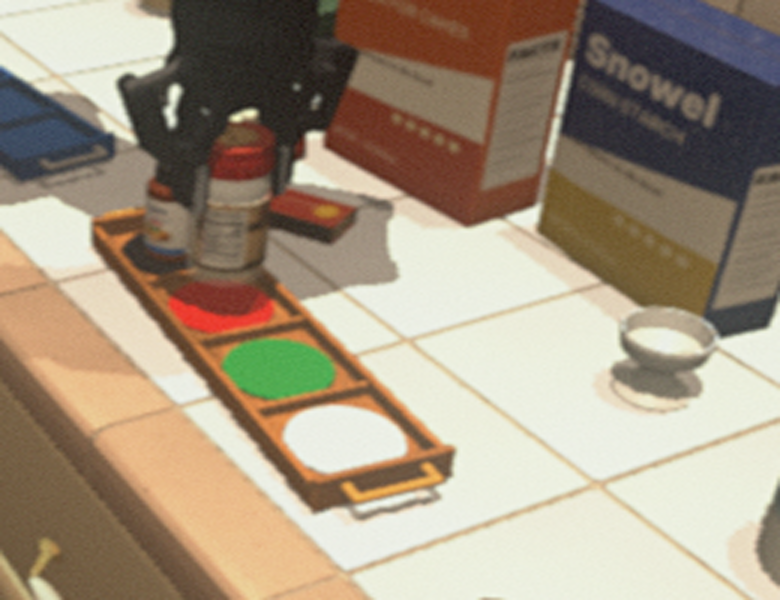

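Spice held upright. Carry to (0.473, 0.169); placing TCP z ≈ 0.066.

servo_tool(
  rows=[
    [[0,0,-3.8,0,0,0],[0,0,-3.8,0,0,0],[0,0,-3.8,0,0,0],[2,0.2,0,0,0,0],[4,0,0,0,0,0]],
  ],
)

```text
clock: 24.08
position: [0.4726, -0.1025, 0.2115]
tool_rot: [3.141, 0.0, 1.568]
force: [1.1, 0.9, -1.3]
grip_width: 0.0435
```

servo_tool(
  rows=[
    [[5,0,0,0,0,0],[5,0,0,0,0,0],[5,0,0,0,0,0],[5,0,0,0,0,0],[4,0,0,0,0,0]],
  ],
)

```text
clock: 24.7
position: [0.4723, 0.1398, 0.211]
tool_rot: [-3.141, -0.0, 1.571]
force: [1.0, -0.8, -1.0]
grip_width: 0.0434
```

servo_tool(
  rows=[
    [[2,0,0,0,0,0],[1.2,0,0,0,0,0],[0,0,4,0,0,0],[0,0,4,0,0,0],[0,0,0,0,0,0]],
  ],
)

```text
clock: 25.32
position: [0.4717, 0.168, 0.1297]
tool_rot: [-3.138, 0.003, 1.568]
force: [0.8, 0.9, -0.8]
grip_width: 0.0436
```

servo_tool(
  rows=[
    [[0,0,3,0,0,0],[0,0,1.5,0,0,0],[0,0,0,0,0,0],[0,0,0,0,0,0]],
  ],
)

```text
clock: 25.82
position: [0.4733, 0.1697, 0.0874]
tool_rot: [3.141, -0.0, 1.57]
force: [0.2, 0.4, -0.7]
grip_width: 0.0435
```

Run:
```python
from h import *
im,K,R,t=cam("wrist"); cv2.imwrite("pics/w13.png",im[:,:,::-1]);print(bot.observe()["force"],bot.observe()["position"])
```

```text
[-0.2511  0.6132 -0.6527] [0.4733 0.1698 0.0873]
```

View pics/w13.png

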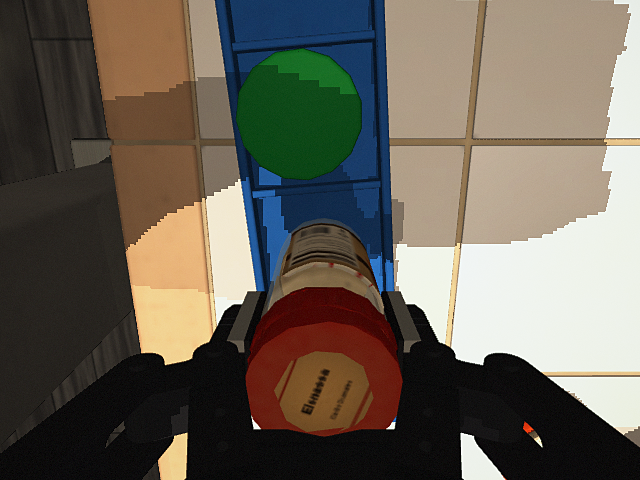

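Spice is over the third compartment, herb standing well at (300,113). Lower 21 mm.

servo_tool(
  rows=[
    [[0,0,1.2,0,0,0],[0,0,0.8,0,0,0],[0,0,0,0,0,0]],
  ],
)

```text
clock: 26.25
position: [0.4724, 0.1696, 0.0656]
tool_rot: [-3.141, 0.0, 1.57]
force: [-0.3, -0.1, -1.7]
grip_width: 0.0434
```

servo_tool(
  rows=[
    [[0,0,0.15,0,0,0],[0,0,0,0,0,0]],
  ],
)

```text
clock: 26.5
position: [0.4727, 0.1697, 0.0651]
tool_rot: [-3.141, -0.0, 1.57]
force: [-4.9, -1.4, 17.7]
grip_width: 0.0433
```

servo_tool(
  rows=[
    [[0,0,-0.1,0,0,0],[0,0,0,0,0,0]],
  ],
)

```text
clock: 26.75
position: [0.4728, 0.1697, 0.0656]
tool_rot: [3.142, 0.0, 1.57]
force: [0.1, -0.1, -1.0]
grip_width: 0.0436
```

servo_tool(
  rows=[
    [[0,0,0,0,0,0],[0,0,0,0,0,0],[0,0,0,0,0,0],[0,0,0,0,0,0]],
  ],
  grip=0.9,
)

```text
clock: 27.25
position: [0.4728, 0.1697, 0.0658]
tool_rot: [3.142, 0.0, 1.57]
force: [-0.0, 0.1, -0.3]
grip_width: 0.0809
```

servo_tool(
  rows=[
    [[0,0,-3,0,0,0],[0,0,-4,0,0,0],[0,0,-5,0,0,0],[0,0,-2,0,0,0]],
  ],
  grip=1,
)

```text
clock: 27.75
position: [0.4734, 0.1699, 0.2082]
tool_rot: [3.139, -0.002, 1.57]
force: [-0.4, -0.8, -0.3]
grip_width: 0.085
```

servo_tool(
  rows=[
    [[-4,0.6,0,0,0,0],[-5,0,0,0,0,0],[-5,0,0,0,0,0],[-5,0,0,0,0,0],[-4,0,0,0,0,0]],
  ],
)

```text
clock: 28.38
position: [0.4783, -0.0622, 0.206]
tool_rot: [3.141, 0.0, 1.569]
force: [1.5, 1.0, 0.3]
grip_width: 0.0856
```

servo_tool(
  rows=[
    [[-2,0,0,0,0,0],[-1,0,0,0,0,0],[0,0,0,0,0,0]],
  ],
)

```text
clock: 28.75
position: [0.4786, -0.0903, 0.2058]
tool_rot: [-3.142, -0.0, 1.57]
force: [-0.1, 0.2, -0.7]
grip_width: 0.0853
```

Run:
```python
from h import *
im,K,R,t=cam("wrist"); cv2.imwrite("pics/w14.png",im[:,:,::-1]);print(bot.observe()["force"],bot.observe()["position"])
print(proj(np.array([.4787,-.0909,.115]),K,R,t))
```

```text
[-0.4323  1.1684  0.0695] [ 0.4786 -0.0896  0.2057]
[322.6164 238.8795]
```

View pics/w14.png

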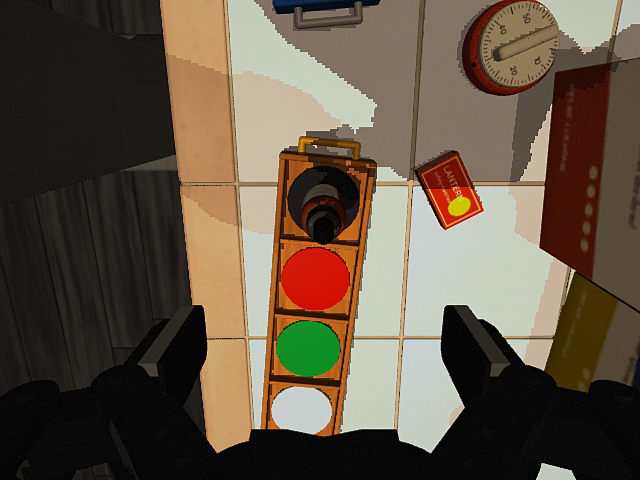

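Drops tip at (322,237), as predicted. Descend to z 0.052.

servo_tool(
  rows=[
    [[-0.1,0,5,0,0,0],[0,0,5,0,0,0],[0,0,3.9,0,0,0],[0,0,1.4,0,0,0],[0,0,0,0,0,0]],
  ],
  squeeze=35,
)

```text
clock: 29.42
position: [0.4786, -0.0909, 0.0529]
tool_rot: [-3.141, -0.0, 1.571]
force: [-0.2, -0.1, 0.2]
grip_width: 0.0854
```

servo_tool(
  rows=[
    [[0,0,0,0,0,0],[0,0,0,0,0,0],[0,0,0,0,0,0],[0,0,0,0,0,0],[0,0,0,0,0,0]],
  ],
  grip=-1,
)

```text
clock: 30.05
position: [0.4789, -0.0913, 0.0535]
tool_rot: [3.141, -0.0, 1.57]
force: [-1.5, 0.7, 13.7]
grip_width: 0.0311
```

servo_tool(
  rows=[
    [[0,0,0,0,0,0],[0,0,0,0,0,0],[0,0,0,0,0,0]],
  ],
)

```text
clock: 30.42
position: [0.4789, -0.0913, 0.0535]
tool_rot: [3.141, -0.0, 1.57]
force: [-3.4, 0.9, 12.8]
grip_width: 0.031
```

servo_tool(
  rows=[
    [[0,0,-0.5,0,0,0],[0,0,-1,0,0,0],[0,0,-1.5,0,0,0],[0,0,0,0,0,0]],
  ],
)

```text
clock: 30.92
position: [0.4793, -0.0913, 0.0841]
tool_rot: [3.139, 0.0, 1.57]
force: [0.3, -0.6, -1.3]
grip_width: 0.0308
```

Run:
```python
from h import *
im,K,R,t=cam("scene");cv2.imwrite("pics/s15.png",cv2.resize(im[150:390,240:500,::-1],None,fx=3,fy=2.5*1,interpolation=2)[:600,:780])
im,K,R,t=cam("wrist"); cv2.imwrite("pics/w15.png",im[:,:,::-1])
```

```text
(no output)
```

View pics/s15.png

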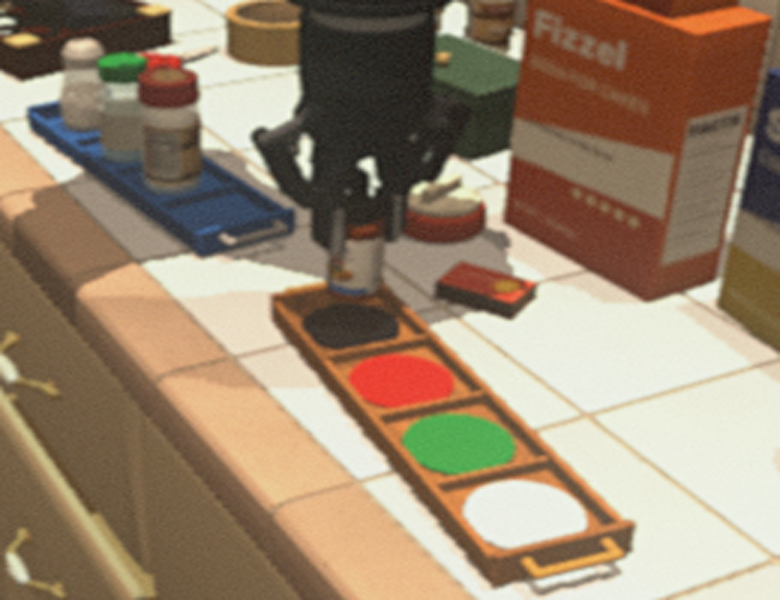

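View pics/w15.png

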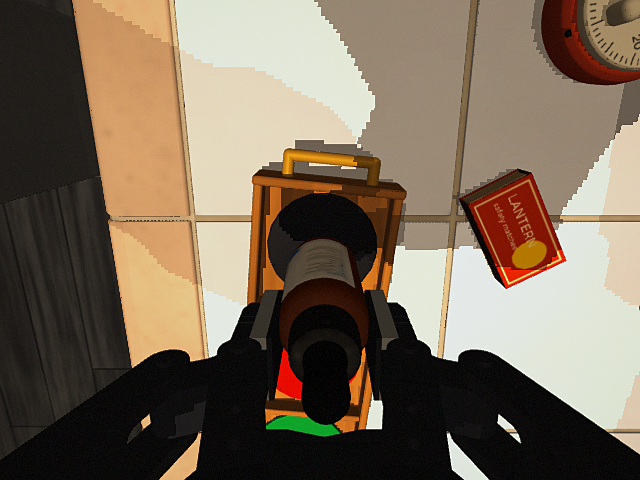

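Drops held upright; three others stand in the blue rack. Carry to (0.479, 0.097); placing TCP z ≈ 0.0505.

servo_tool(
  rows=[
    [[0,0,-3.5,0,0,0],[0,0,-3,0,0,0],[2,0,0,0,0,0],[4,0,0,0,0,0],[4,0,0,0,0,0]],
  ],
)

```text
clock: 31.65
position: [0.4784, 0.0097, 0.1475]
tool_rot: [-3.141, 0.0, 1.569]
force: [0.5, 0.5, -0.1]
grip_width: 0.0312
```

servo_tool(
  rows=[
    [[4,0,0,0,0,0],[3,0,0,0,0,0],[1.8,0,0,0,0,0],[0,0,0,0,0,0],[0,0,0,0,0,0]],
  ],
)

```text
clock: 32.28
position: [0.4787, 0.0956, 0.1478]
tool_rot: [-3.141, 0.0, 1.569]
force: [0.4, 0.4, -1.0]
grip_width: 0.0311
```

servo_tool(
  rows=[
    [[0,0,3.5,0,0,0],[0,0,3,0,0,0],[0,0,1,0,0,0],[0,0,0,0,0,0],[0,0,0,0,0,0]],
  ],
)

```text
clock: 32.9
position: [0.4793, 0.0966, 0.0737]
tool_rot: [3.14, -0.0, 1.57]
force: [0.3, -0.9, -1.7]
grip_width: 0.0313
```

Run:
```python
from h import *
im,K,R,t=cam("wrist"); cv2.imwrite("pics/w16.png",im[:,:,::-1]);print(bot.observe()["force"],bot.observe()["position"])
```

```text
[ 0.567   0.4488 -1.2523] [0.4793 0.0967 0.0737]
```

View pics/w16.png

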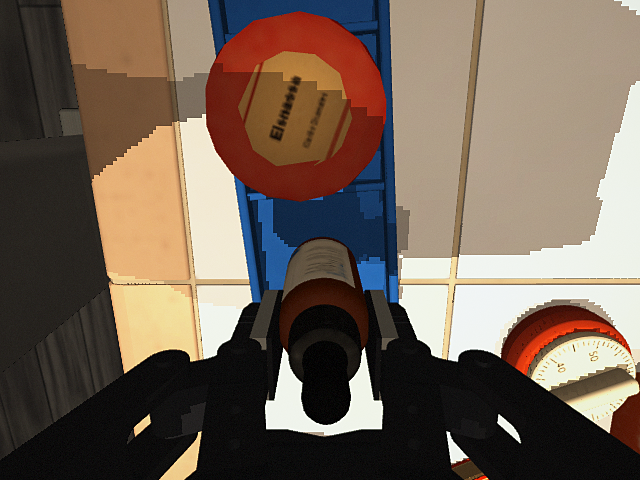

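Drops centred over the last compartment. Lower 22 mm.

servo_tool(
  rows=[
    [[0,0,1.2,0,0,0],[0,0,0.8,0,0,0],[0,0,0,0,0,0]],
  ],
)

```text
clock: 33.33
position: [0.4783, 0.0966, 0.0521]
tool_rot: [-3.14, 0.0, 1.57]
force: [0.4, 0.6, -0.6]
grip_width: 0.0311
```

servo_tool(
  rows=[
    [[0,0,0.2,0,0,0],[0,0,0,0,0,0]],
  ],
)

```text
clock: 33.58
position: [0.4787, 0.0967, 0.0508]
tool_rot: [3.142, 0.0, 1.57]
force: [-0.3, 1.1, 0.3]
grip_width: 0.0311
```

servo_tool(
  rows=[
    [[0,0,0.15,0,0,0],[0,0,0,0,0,0]],
  ],
)

```text
clock: 33.83
position: [0.4789, 0.0968, 0.0504]
tool_rot: [3.141, -0.001, 1.57]
force: [-7.8, -0.7, 30.3]
grip_width: 0.0311
```

servo_tool(
  rows=[
    [[0,0,-0.12,0,0,0],[0,0,0,0,0,0]],
  ],
)

```text
clock: 34.08
position: [0.4788, 0.0968, 0.0507]
tool_rot: [3.141, -0.0, 1.57]
force: [-1.3, -0.4, 3.5]
grip_width: 0.0307
```

servo_tool(
  rows=[
    [[0,0,0,0,0,0],[0,0,0,0,0,0],[0,0,0,0,0,0],[0,0,0,0,0,0]],
  ],
  grip=0.9,
)

```text
clock: 34.58
position: [0.4787, 0.0967, 0.0505]
tool_rot: [-3.142, 0.0, 1.57]
force: [-1.2, -0.5, 0.1]
grip_width: 0.0813
```

servo_tool(
  rows=[
    [[0,0,-3,0,0,0],[0,0,-4,0,0,0],[0,0,-5,0,0,0],[0,0,-5,0,0,0],[0,0,-2,0,0,0]],
  ],
)

```text
clock: 35.2
position: [0.4793, 0.0969, 0.243]
tool_rot: [3.139, -0.002, 1.57]
force: [-0.3, 0.4, -1.6]
grip_width: 0.0812
```

servo_tool(
  rows=[
    [[4,0,0,0,0,0],[4,0,0,0,0,0],[2,0,0,0,0,0],[0,0,0,0,0,0],[0,0,0,0,0,0]],
  ],
)

```text
clock: 35.83
position: [0.4788, 0.1954, 0.2405]
tool_rot: [-3.141, 0.001, 1.569]
force: [0.5, 0.2, -0.4]
grip_width: 0.0808
```

Run:
```python
from h import *
im,K,R,t=cam("wrist"); print(bot.observe()["force"],bot.observe()["position"])
out=im[:,:,::-1].copy()
for P,h in [((.4613,.3125),.1),((.4672,.2408),.105),((.473,.169),.116),((.4789,.0973),.112)]:
    q=proj(np.r_[P,h],K,R,t);print(q);cv2.circle(out,tuple(np.round(q).astype(int)),3,(255,0,255),-1)
cv2.imwrite("pics/w17.png",out)
im,K,R,t=cam("scene");cv2.imwrite("pics/s17.png",cv2.resize(im[100:300,180:420,::-1],None,fx=3,fy=3,interpolation=2))
im,K,R,t=cam("side");cv2.imwrite("pics/d17.png",cv2.resize(im[100:300,180:420,::-1],None,fx=3,fy=3,interpolation=2))
```

```text
[-0.0319 -0.4869 -0.4202] [0.4789 0.1954 0.2406]
[294.6848  39.4846]
[305.2588 154.2607]
[314.3206 259.1964]
[322.9036 345.0572]
```

View pics/w17.png

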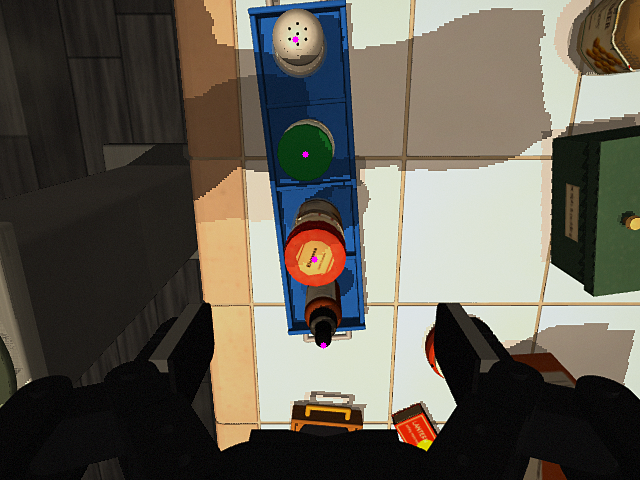

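View pics/s17.png

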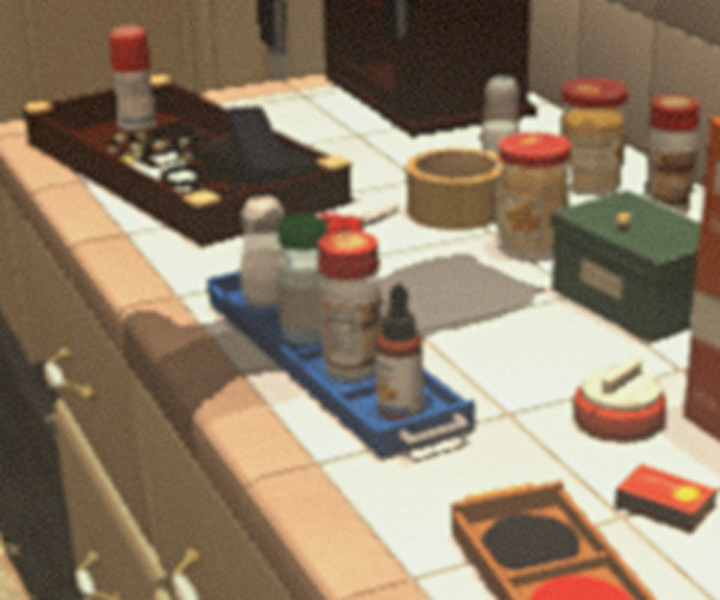

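View pics/d17.png

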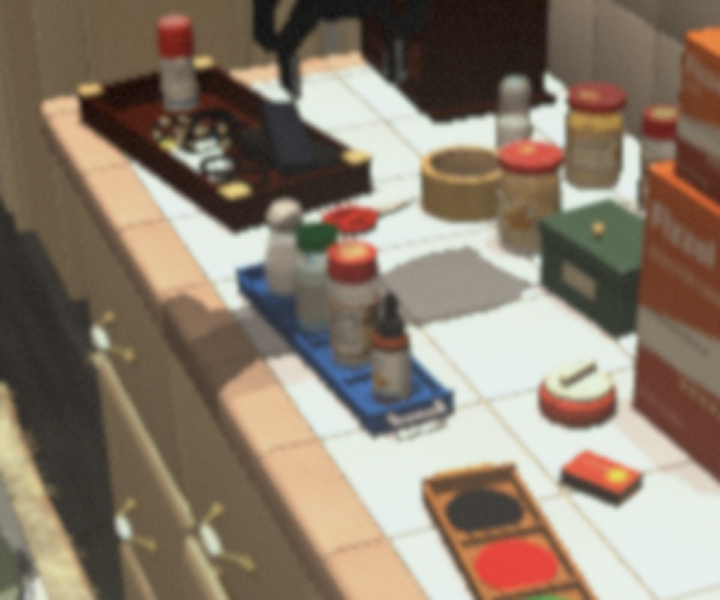

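All four stand upright in the blue rack. Their tops lie on the compartment-centre markers to within a few px, and the arm is clear and still, so I'm handing in.

Run:
```python
from workcell import bot
bot.job_done(); s=bot.observe(); print(s["clock"],s["force"])
```

```text
the job is handed in; nothing more can be done
the job is handed in; nothing more can be done
```

I moved all four containers into the blue rack in mirrored order and handed the job in at about 36 s. From left to right, seen from the robot, the blue rack now holds salt, herb, spice, drops. The wooden rack held drops, spice, herb, salt.

**Last checks:** the wrist, scene and side pictures show all four upright in their compartments. In the wrist picture each top lies within a few pixels of its projected compartment centre, roughly 5 mm or less. The gripper was open, about 12 cm above the tallest jar, and forces read under 0.5 N.

**Readings that disagreed:**
- **Grip widths:** these came out 1.5–2 mm under the stated diameters. Salt was the exception, 37 mm against 44 mm, because the pads sat on its narrowing upper glass. It still lifted and placed upright.
- **Wooden rack length:** I measured 291 mm against the stated 294 mm.
- **Pressing forces:** closing the fingers pressed each container down with 13–20 N, and setting them down briefly reached up to 30 N. Both are below the 40 N limit.

The hand-in gave no verdict, and I took no reading after it.

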